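# Shut the marked suction valve under the manifold cover

### The job

On the conservation bench, push the sliding cover of the suction manifold box all the way aside to its far stop, so that the two valve handles are uncovered, then push the handle marked by a round disc on its outer end fully shut: a quarter turn clockwise seen from above, as far as it goes. Only push; do not lift the cover. Leave the plain handle and the bottle, jar, weight and brush around the box as they are.

Things in the scene. Friction and masses are not known exactly. Their poses are not given: they have to be found in the camera images.
- box: Grey manifold box fixed to the bench, 160 (its x) by 492 (its y) by 70 mm high; position and yaw vary. Origin: centre of its underside, on the bench. Its -y half is an open bay with the two valves (inside: x -68 to 68, y -240 to 0 mm, floor at z 6 mm); its +y half is a closed deck at z 55 mm. Pipe stubs reach to x = +113 mm at z 23 mm.
- far_stop (a point): Middle of the inner face of the box's +y end lip, the cover's far stop: box x 0, y +240 mm, z 58 mm, the height of the ledges on which the cover lies. Side lips (2.5 mm clear of the cover) and end lips rise to z 70 mm.
- cover: Loose flat aluminium cover, 145 (x) by 236 (y) by 6 mm, 0.35 to 0.7 kg, parallel to the box. Origin: centre of its underside. Across its middle stands a push ridge, 90 long in x, 12 thick in y, its top 26 mm above the underside. Its centre starts at box y -120 to -105 mm, over the valves; it slides in +y of the box to the far stop, where its centre is at box y +122 mm.
- marked_handle (a joint): Quarter-turn joint of the marked handle: 0 = open, along the pipe, pointing in -x of the box; grows clockwise seen from above; 1.571 = fully shut against its stop, pointing in +y of the box, across the pipe. Starts between 0 and 0.35; a stiff hinge (about 0.12 N m) that stays where it is left.
- marked_pivot (a point): Point on the vertical turning axis of the marked handle, 44 mm above the bench (the top face of the bar); its axes are parallel to the box's. It lies at box x = 25 mm and at box y of about -165 or -75 mm: which of the two handles is where varies.
- marked_end (a point): Centre of the disc on the marked handle, 42 mm from the turning axis, 44 mm above the bench; moves with the handle. The handle is a steel bar 12 mm wide, 32 to 44 mm above the bench, ending 55 mm from the axis, with a hub 16 mm across on the axis; the disc, 26 mm across, lies on the bar, from 44 to 50 mm above the bench.
- plain_handle (a joint): Joint of the plain handle, the same as the other but without the disc; same meaning of values; starts between 0 and 0.35 and is to be left alone.
- plain_end (a point): Point on the top face of the plain handle's bar, 42 mm from its turning axis, 44 mm above the bench. The turning axes of the two handles are 90 mm apart along the box's y, both at box x = 25 mm.
- bottle: Loose white bottle, 52 mm across, 140 mm high, standing on the bench beyond the box; origin at the centre of its underside. Leave alone.
- jar: Loose amber glass jar with black cap, 60 mm across, 75 mm high, standing on the bench beyond the box; origin at the centre of its underside. Leave alone.
- weight: Loose steel weight with a knob, 48 mm across, 56 mm high, standing on the bench beyond the box; origin at the centre of its underside. Leave alone.
- brush: Loose brush, 180 mm long, lying on the bench on the robot's side of the box, roughly parallel to it; its x axis runs along it; origin at its underside. Leave alone.

How it is judged (in metres and radians):
On the way, in this order (a step that is already met when the one before it is completed fails the run):
1. the cover is slid aside to its far stop (y of cover in the frame of box above 0.11 m), for 0.2 s.
2. the marked handle is pushed shut (value of joint marked_handle above 1.45 rad), for 0.2 s.
At the end, for the whole second after the job is handed in: The cover lies flat on its ledges within 12 mm of the far stop, at rest; the marked handle is turned beyond 1.45 rad (fully shut is 1.571); the plain handle's end is within 12 mm, and bottle, jar, weight and brush within 25 mm, of where they were, none knocked over (y of cover in the frame of box above 0.11 m and z of cover in the frame of box below 0.062 m and angle between cover's own z axis and vertical below 0.04 rad and value of joint marked_handle above 1.45 rad and distance of plain_end from where it was at the start of the episode below 0.012 m and linear speed of cover below 0.02 m/s and distance of each of bottle, jar, weight, brush from where it was at the start of the episode below 0.025 m and angle between each of bottle, jar, weight's own z axis and vertical below 0.2 rad); the robot touches nothing.
It fails at once if the cover is lifted or tipped instead of slid (raised more than 15 mm off its ledges, or tilted over 0.12 rad) (z of cover in the frame of box above 0.073 m or angle between cover's own z axis and vertical above 0.12 rad).
It fails at once if the plain handle is moved (its end by more than 12 mm) (distance of plain_end from where it was at the start of the episode above 0.012 m).
It fails at once if a bystander (bottle, jar, weight, brush) is moved more than 25 mm, lifted or knocked over (distance of any of bottle, jar, weight, brush from where it was at the start of the episode above 0.025 m or angle between any of bottle, jar, weight's own z axis and vertical above 0.4 rad).
It also fails if it takes over 46 s, if anything falls off the work surface, if the arm or the gripper's body presses on something with over 40 N, if the wrist force passes 120 N, or if a joint passes its speed limit or range.

### The arm

A 6-joint arm with a two-finger parallel gripper is mounted at the origin on the work surface. World frame = base frame: x ahead of the robot, y to its left, z up, the work surface at z = 0. Lengths are in m, angles in degrees, forces in N, time in s.
With the tool pointing down it reaches from about 0.375 to 0.9 m from the base axis. Payload 3.1 kg.
Tool frame: the origin (TCP) lies at the very end of the fingers, on their centre line; the grasp point (between the pads) lies 19 mm behind it (bot.tcp_to_grasp is the distance from the TCP to the grasp point, in m); z points along the fingers, y is the direction in which the jaws open and shut (so a half turn about z gives the same grasp; the last joint's range is limited). The gripper opens to 87 mm and grips with 3 to 60 N. Pads are 19 mm wide; open, the fingers measure 117 mm over their backs; the gripper's body (75 mm by 190 mm) begins 51 mm behind the grasp point.
Start: joints at [-76.175, 30.224, 82.088, -0, 67.689, -10.227], TCP at [0.255, -0.571, 0.195] pointing down, gripper open.
Joint ranges: [-176.69, 176.69], [-43.24, 126.21], [12.49, 139.97], [-82, 262], [0, 151.66], [-163.58, 163.58]. Speed limits (degrees/s): [159.86, 159.86, 180, 180, 180, 180].

### API

Orientations are given as a 3x3 rotation matrix whose columns are the frame's x, y, z axes.
In Python, from rig import telemetry, eyes, order, bot gives the robot as it stands. The module is installed in compiled form; this text tells all that it offers.
- The arm moves only by the tool servo_tool, never from a script. Its argument "targets" is a list of rows, each a list of 2 entries, a list of its own where there are three numbers: the shift along the tool's x, y, z in m, then the turn, a rotation vector about the tool's x, y, z in rad. In form: [[[tx, ty, tz], [wx, wy, wz]], ...]. A call has 1 to 12 rows; each row is the pose to reach, as a shift and turn from the pose commanded when the call began, along the tool's axes at that moment; what a row does not reach only later rows make up. A row lasts 1/8 s, in which the tool goes at most 62.5 mm and 10.7 degrees, less where a joint would pass 70% of its speed; a pose out of reach is approached as far as the arm can. A call with a gripper value outside its range is refused whole. "gripper" is the finger opening in m, from 0 to 0.087, set as the call begins (left out, the last holds). The fingers move at their own pace and stop on an object; the grip force is fixed at half the most. Time passes only in rows, so rows that repeat a pose let the fingers close. It gives the time, the measured TCP pose, the force and the opening at its end, in the units of the state.
- telemetry.read_state(): the state, without advancing time (a new reading comes with each control period).
- eyes.capture(name): name is "scene" or "top" or "wrist"; returns a dict with "pixels" (400x640x3 uint8, blue, green, red), "intrinsics" (3x3 intrinsics, pixels), "extrinsics" (4x4, takes a point from camera to world coordinates); the wrist camera has in their place "T_tool_cam" (4x4, takes a point from camera to tool coordinates, whose origin is the TCP and whose axes are the flange's). Camera axes: x right, y down, z forward; pixel columns grow to the right and rows downward; lengths in m; the calibration is good to about 2 mm. A picture is of the moment at which its call begins: read the wrist's pose just before it. There is no depth.
- order.hand_in(): hands the job in, once; it reports no verdict.
The state is a dict: "time_s": time; "joint_positions": joint angles; "qvel": joint speeds; "tau": joint torques, N m; "position": TCP position; "tcp_rot": TCP orientation; "force": force on the tool from outside, world axes, zero at the start; "moment": the same for the moment, N m; "opening": opening from 0.0 (shut) to 1.0 (fully open).
Only numpy, scipy, OpenCV 4.12 (cv2) and the standard library are available. Lean on these libraries where they do the work, as an engineer would, in place of code of your own. Each camera call takes 0.05 s, during which the arm holds its last target. There are 200 camera calls.

## Working session

There is one attempt and no reset: what is moved stays moved. The work goes in short steps, Python scripts to look and compute and a tool call to move; the robot and the scene stay as the last step left them, time stands still between calls to the robot, and variables do not carry over. Pictures are saved under pics/ and viewed, about 8 in all and at most 12, crops included, and the job is handed in when it is done.

Besides the shell and the picture viewer there is one more tool, called after "Emit:" as name([rows], argument=value, ...), one row to a line, values as JSON. servo_tool: Moves the arm, as the interface text tells. Its arguments: {"type":"object","properties":{"targets":{"type":"array","items":{"type":"array"}},"gripper":{"type":"number"}},"required":["targets"]}

```bash
mkdir -p pics; python3 - <<'E'
from rig import telemetry, eyes
import cv2, numpy as np
s=telemetry.read_state(); print(s['time_s'],s['position'],np.round(s['tcp_rot'],3).tolist(),s['opening'])
for n in ['top','scene']:
    c=eyes.capture(n); cv2.imwrite(f'pics/{n}0.png',c['pixels']); np.savez(f'{n}.npz',K=c['intrinsics'],T=c['extrinsics']); print(n,np.round(c['intrinsics'],1).tolist(),np.round(c['extrinsics'],3).tolist())
E
```

```text
0.0 [ 0.25454469 -0.5699777   0.19367756] [[0.913, 0.408, -0.001], [0.408, -0.913, 0.002], [0.0, -0.002, -1.0]] 0.9945860705996882
top [[445.9, 0.0, 317.5], [0.0, 445.9, 203.3], [0.0, 0.0, 1.0]] [[-0.004, -0.987, 0.158, 0.455], [-1.0, -0.0, -0.026, 0.078], [0.025, -0.158, -0.987, 0.827], [0.0, 0.0, 0.0, 1.0]]
scene [[361.1, 0.0, 319.4], [0.0, 361.1, 197.9], [0.0, 0.0, 1.0]] [[0.551, 0.662, -0.508, 0.917], [0.835, -0.429, 0.345, -0.153], [0.01, -0.614, -0.789, 0.605], [0.0, 0.0, 0.0, 1.0]]
```

View pics/top0.png

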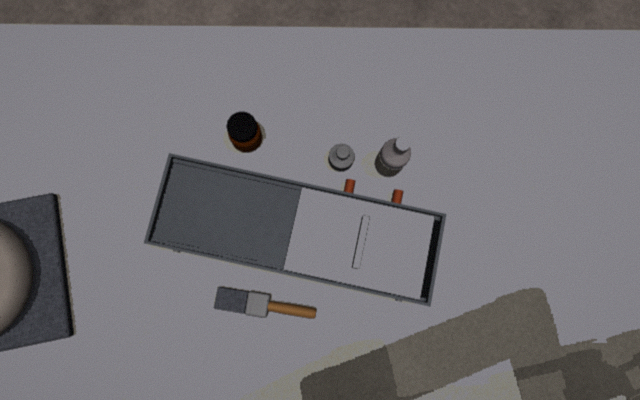

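View pics/scene0.png

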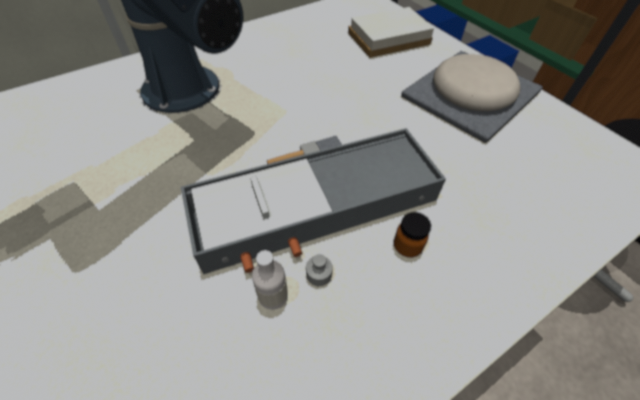

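The top picture shows the box with its outer corners at about (171,155), (445,214), (431,304) and (147,242). The ridge runs from (366,217) to (357,268), and the stubs and bystanders are on the far side. The scene view agrees.

```bash
cat > h.py <<'E'
import numpy as np
def ray(K,T,p,z):
    d=T[:3,:3]@np.linalg.inv(K)@np.array([p[0],p[1],1.]); o=T[:3,3]
    return o+d*(z-o[2])/d[2]
def px(K,T,P):
    q=np.linalg.inv(T)@np.append(P,1); q=K@q[:3]; return q[:2]/q[2]
E
python3 - <<'E'
from h import *
d=np.load('top.npz');K,T=d['K'],d['T']
C=np.array([ray(K,T,p,.07) for p in [(171,155),(445,214),(431,304),(147,242)]])
print(C.round(3).tolist()); 
for i in range(4): print(np.linalg.norm(C[i]-C[(i+1)%4]).round(3),end=' ')
y=(C[0]+C[3]-C[1]-C[2])[:2]; y/=np.linalg.norm(y); x=np.array([y[1],-y[0]])
x2=(C[0]+C[1]-C[2]-C[3])[:2];x2/=np.linalg.norm(x2)
o=C.mean(0)[:2]; print('\norigin',o,'yaw',np.degrees(np.arctan2(x[1],x[0])),np.degrees(np.arctan2(x2[1],x2[0])))
f=lambda p,z:(np.array([x,y])@(ray(K,T,p,z)[:2]-o)).round(3)
print('ridge',f((366,217),.084),f((357,268),.084))
for n,p,z in [('bottle top',(402,145),.14),('weight',(343,151),.056),('jar',(242,124),.075),('brush',(215,298),.01),('brush',(316,313),.01)]: print(n,f(p,z),ray(K,T,p,z).round(3))
for n,b in [('ridgeend start',(0,-.112)),('end',(0,.122)),('pivA',(.025,-.165)),('pivB',(.025,-.075))]: w=o+x*b[0]+y*b[1]; print(n,w.round(3),np.hypot(*w).round(3))
E
```

```text
[[0.661, 0.312, 0.07], [0.558, -0.161, 0.07], [0.406, -0.13, 0.07], [0.511, 0.345, 0.07]]
0.485 0.155 0.487 0.154 
origin [0.53393288 0.09153895] yaw -12.349074844775911 -11.929182131106662
ridge [ 0.041 -0.108] [-0.046 -0.11 ]
bottle top [ 0.159 -0.136] [ 0.66  -0.075  0.14 ]
weight [ 0.153 -0.048] [0.673 0.012 0.056]
jar [0.157 0.136] [0.716 0.19  0.075]
brush [-0.148  0.12 ] [0.415 0.241 0.01 ]
brush [-0.136 -0.062] [0.388 0.061 0.01 ]
ridgeend start [ 0.51  -0.018] 0.51
end [0.56  0.211] 0.598
pivA [ 0.523 -0.075] 0.528
pivB [0.542 0.013] 0.542
```

```bash
cat >> h.py <<'E'
from scipy.spatial.transform import Rotation as Ro
O=np.array([.534,.0915]); YAW=np.radians(-12.2)
BX=np.array([np.cos(YAW),np.sin(YAW)]); BY=np.array([-BX[1],BX[0]])
RT=np.array([[BY[0],BX[0],0],[BY[1],BX[1],0],[0,0,-1]])  # tool x=box y, tool y=box x
def w2b(P): return np.array([(P[:2]-O)@BX,(P[:2]-O)@BY,P[2]])
def b2w(b): return np.append(O+b[0]*BX+b[1]*BY,b[2])
def go(s,b):
    R=np.array(s['tcp_rot']); 
    return (R.T@(b2w(b)-s['position'])).round(4).tolist(), Ro.from_matrix(R.T@RT).as_rotvec().round(4).tolist()
def rep(s): print('t',s['time_s'],'box',w2b(np.array(s['position'])).round(4),'F',np.round(s['force'],1),'op',round(s['opening'],2))
E
python3 -c "
from h import *; from rig import telemetry
s=telemetry.read_state(); rep(s); print(go(s,(0,-.150,.16)))"
```

```text
t 0.1 box [-0.1333 -0.7056  0.1938] F [-0.   0.8  0.3] op 1.0
([0.4361, -0.3692, 0.0346], [-0.0016, -0.0012, -0.938])
```

Emit:
servo_tool([
  [[0.05,-0.042,0],[0,0,-0.11]],
  [[0.1,-0.085,0],[0,0,-0.22]],
  [[0.15,-0.127,0],[0,0,-0.33]],
  [[0.2,-0.17,0],[0,0,-0.45]],
  [[0.25,-0.212,0.01],[0,0,-0.56]],
  [[0.3,-0.254,0.02],[0,0,-0.68]],
  [[0.35,-0.297,0.03],[0,0,-0.8]],
  [[0.4,-0.34,0.035],[0,0,-0.9]],
  [[0.436,-0.369,0.035],[-0.0016,-0.0012,-0.938]],
  [[0.436,-0.369,0.035],[-0.0016,-0.0012,-0.938]],
  [[0.436,-0.369,0.035],[-0.0016,-0.0012,-0.938]],
], gripper=0.04)

```text
time_s: 1.48
position: [0.5023, -0.0556, 0.1594]
tcp_rot: [[0.21, 0.978, -0.0], [0.978, -0.21, -0.002], [-0.002, 0.0, -1.0]]
force: [0.7, 0.3, 0.1]
opening: 0.458
```

```bash
python3 - <<'E'
from h import *; from rig import telemetry,eyes
import cv2
s=telemetry.read_state(); rep(s); c=eyes.capture('wrist'); cv2.imwrite('pics/w1.png',c['pixels'])
K=c['intrinsics'];TC=c['T_tool_cam'];T=np.eye(4);T[:3,:3]=s['tcp_rot'];T[:3,3]=s['position'];T=T@TC
np.savez('w1.npz',K=K,T=T); print(np.round(TC,3).tolist())
for b in [(.045,-.109,.084),(-.045,-.109,.084),(.045,-.115,.064),(.08,-.246,.07),(-.08,-.246,.07)]: print(b,px(K,T,b2w(b)).round())
print(go(s,(0,-.145,.07)))
E
```

```text
t 1.475 box [ 1.000e-04 -1.505e-01  1.594e-01] F [0.7 0.3 0.1] op 0.46
[[-0.001, -0.968, -0.251, 0.067], [1.0, -0.001, 0.0, 0.0], [-0.0, -0.251, 0.968, -0.189], [0.0, 0.0, 0.0, 1.0]]
(0.045, -0.109, 0.084) [374. 145.]
(-0.045, -0.109, 0.084) [267. 145.]
(0.045, -0.115, 0.064) [370. 150.]
(0.08, -0.246, 0.07) [400. 282.]
(-0.08, -0.246, 0.07) [240. 281.]
([0.0057, -0.0001, 0.0894], [0.0001, 0.0022, 0.0018])
```

View pics/w1.png

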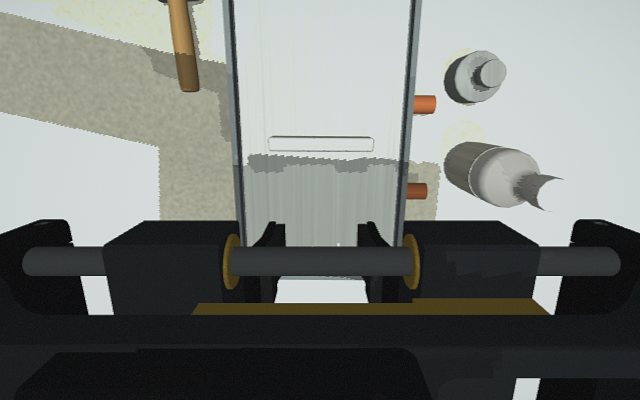

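The wrist view has the ridge at columns 268–374, row about 142. I predicted 267–374 and 145, so the box pose is good to about 2 mm. Next I lower the fingers behind the ridge and push.

Emit:
servo_tool([
  [[0.003,0,0.03],[0,0.002,0.002]],
  [[0.0057,0,0.06],[0,0.002,0.002]],
  [[0.0057,0,0.08],[0,0.002,0.002]],
  [[0.0057,0,0.089],[0,0.002,0.002]],
  [[0.0057,0,0.089],[0,0.002,0.002]],
  [[0.015,0,0.089],[0,0.002,0.002]],
  [[0.022,0,0.089],[0,0.002,0.002]],
  [[0.03,0,0.089],[0,0.002,0.002]],
  [[0.04,0,0.089],[0,0.002,0.002]],
  [[0.05,0,0.089],[0,0.002,0.002]],
])

```text
time_s: 2.78
position: [0.5133, -0.0064, 0.0706]
tcp_rot: [[0.213, 0.977, 0.001], [0.977, -0.213, 0.0], [0.0, 0.001, -1.0]]
force: [1.1, 0.5, 0.6]
opening: 0.46
```

```bash
python3 - <<'E'
from h import *; from rig import telemetry,eyes
s=telemetry.read_state(); rep(s); print(go(s,(0,.107,.07)))
E
```

```text
t 2.775 box [ 0.0004 -0.1001  0.0706] F [1.1 0.5 0.6] op 0.46
([0.2071, -0.0008, 0.0007], [0.001, -0.0003, -0.0016])
```

Emit:
servo_tool([
  [[0.015,0,0],[0,0,0]],
  [[0.03,0,0],[0,0,0]],
  [[0.045,0,0],[0,0,0]],
  [[0.06,0,0],[0,0,0]],
  [[0.075,0,0],[0,0,0]],
  [[0.09,0,0],[0,0,0]],
  [[0.105,0,0],[0,0,0]],
  [[0.12,0,0],[0,0,0]],
  [[0.135,0,0],[0,0,0]],
  [[0.15,0,0],[0,0,0]],
  [[0.16,0,0],[0,0,0]],
  [[0.17,0,0],[0,0,0]],
])

```text
time_s: 4.28
position: [0.5495, 0.1594, 0.0706]
tcp_rot: [[0.213, 0.977, 0.001], [0.977, -0.213, 0.0], [0.0, 0.001, -1.0]]
force: [-0.2, -0.6, -0.1]
opening: 0.457
```

```bash
python3 - <<'E'
from h import *; from rig import telemetry,eyes
import cv2
s=telemetry.read_state(); rep(s); print(go(s,(0,.107,.07)))
c=eyes.capture('top'); cv2.imwrite('pics/t1.png',cv2.resize(c['pixels'][100:350,100:500],None,fx=2,fy=2))
E
```

```text
t 4.275 box [0.0008 0.0696 0.0706] F [-0.2 -0.6 -0.1] op 0.46
([0.0374, -0.0008, 0.0006], [0.0008, -0.0002, -0.002])
```

View pics/t1.png

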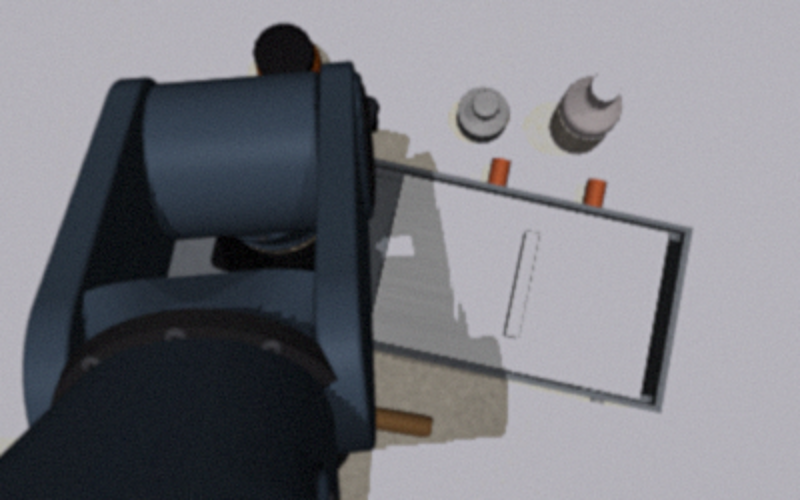

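The ridge is still at about (362,242) in full-image pixels, so the cover has not moved. The fingers must have passed over or around it. I'll look from the scene and wrist cameras.

```bash
python3 - <<'E'
from h import *; from rig import telemetry,eyes
import cv2
s=telemetry.read_state(); print(s['time_s'])
a=eyes.capture('scene'); w=eyes.capture('wrist'); K=a['intrinsics'];T=a['extrinsics']
print('tcp px',px(K,T,s['position']).round(), px(K,T,b2w((0,-.107,.084))).round())
im=a['pixels'][60:300,160:460]
cv2.imwrite('pics/s1.png',np.vstack([cv2.resize(im,(500,400)),cv2.resize(w['pixels'],(500,312))])[:600] if 0 else np.hstack([cv2.resize(im,(480,384)),cv2.resize(w['pixels'],(320,200)).repeat(1,0) if 0 else cv2.copyMakeBorder(cv2.resize(w['pixels'],(320,200)),0,184,0,0,0)]))
E
```

```text
4.325
tcp px [347. 173.] [259. 193.]
```

View pics/s1.png

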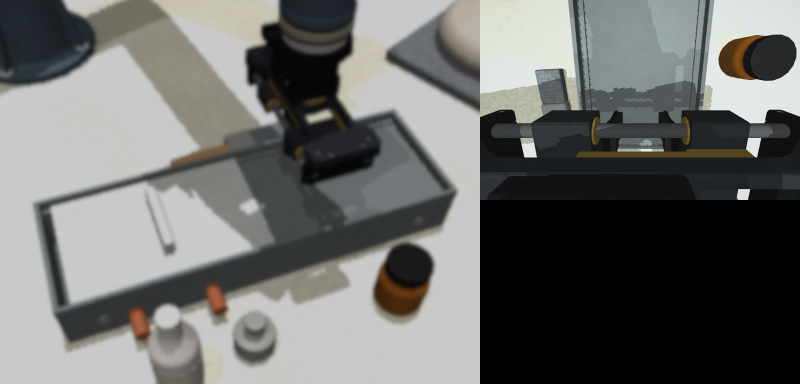

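```bash
python3 - <<'E'
from h import *; from rig import telemetry,eyes
import cv2
s=telemetry.read_state()
a=eyes.capture('scene'); w=eyes.capture('wrist')
R=np.array(s['tcp_rot']);p=np.array(s['position']);TT=np.eye(4);TT[:3,:3]=R;TT[:3,3]=p
def mk(c,T,x0,y0,wd,ht,k):
    im=cv2.resize(c['pixels'][y0:y0+ht,x0:x0+wd],None,fx=k,fy=k,interpolation=cv2.INTER_CUBIC)
    im=cv2.convertScaleAbs(im,alpha=1.6,beta=20)
    for ty in (-.0275,.0275):
        for tz,col in ((0,(0,0,255)),(-.02,(0,255,0))):
            q=(px(c['intrinsics'],T,p+R@[0,ty,tz])-[x0,y0]+.5)*k; print(ty,tz,q.round()); cv2.circle(im,tuple(int(v) for v in q),3,col,-1)
    return im
A=mk(a,a['extrinsics'],290,100,120,100,4); B=mk(w,TT@w['T_tool_cam'],200,200,240,120,2)
B=cv2.resize(B,(480,240)); A=A[:,:480]
cv2.imwrite('pics/z1.png',np.vstack([A[:360],B]))
E
```

```text
-0.0275 0 [204. 257.]
-0.0275 -0.02 [206. 229.]
0.0275 0 [249. 334.]
0.0275 -0.02 [252. 307.]
-0.0275 0 [157.  44.]
-0.0275 -0.02 [147.  67.]
0.0275 0 [327.  44.]
0.0275 -0.02 [336.  67.]
```

View pics/z1.png

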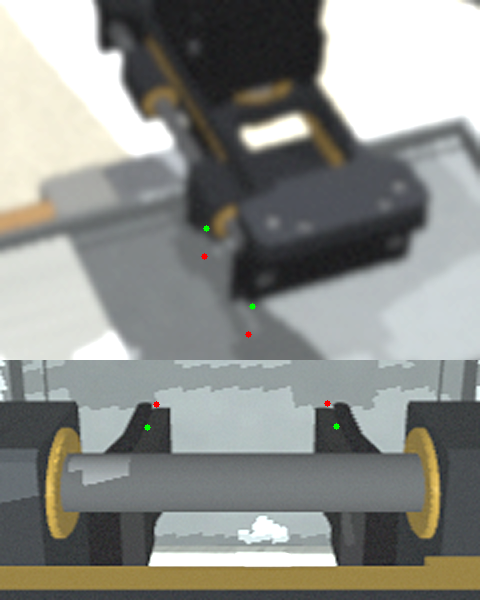

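```bash
python3 - <<'E'
from h import *; from rig import telemetry,eyes
import cv2
s=telemetry.read_state(); print(s['time_s'],np.round(s['joint_positions'],2))
w=eyes.capture('wrist'); K=w['intrinsics']
im=cv2.convertScaleAbs(w['pixels'],alpha=1.3,beta=10)
for dz,col in ((0,(0,0,255)),(.02,(0,255,0))):
    TT=np.eye(4);TT[:3,:3]=s['tcp_rot'];TT[:3,3]=np.array(s['position'])+[0,0,dz];T=TT@w['T_tool_cam']
    for bx in (-.08,.08):
        q=[tuple(int(v) for v in px(K,T,b2w((bx,y,.07)))) for y in (.10,.235)]; print(dz,bx,q); cv2.line(im,q[0],q[1],col,1)
    q=[tuple(int(v) for v in px(K,T,b2w((x,.011,.064)))) for x in (-.07,.07)]; cv2.line(im,q[0],q[1],col,1)
cv2.imwrite('pics/w2.png',im)
E
```

```text
4.525 [ 4.910e+00  3.593e+01  9.594e+01 -1.000e-02  4.810e+01  1.724e+01]
0 -0.08 [(190, 174), (161, -85)]
0 0.08 [(447, 173), (473, -86)]
0.02 -0.08 [(202, 168), (178, -63)]
0.02 0.08 [(436, 167), (457, -64)]
```

View pics/w2.png

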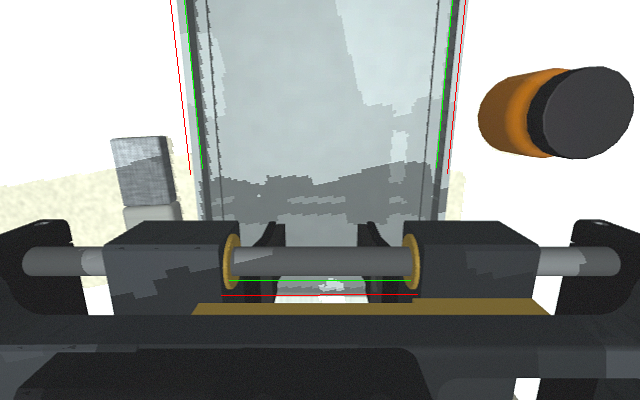

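```bash
python3 - <<'E'
from h import *; from rig import telemetry,eyes
w=eyes.capture('wrist'); K=w['intrinsics'];T=w['T_tool_cam']
for tz in (0,-.01,-.015,-.02,-.025,-.03,-.035,-.04):
    print(tz,[px(K,T,np.array([tx,.02,tz])).round(1).tolist() for tx in (0,.0095,.015)])
E
```

```text
0 [[351.4, 221.4], [351.7, 207.3], [351.9, 199.0]]
-0.01 [[352.9, 226.9], [353.3, 212.1], [353.6, 203.4]]
-0.015 [[353.8, 229.8], [354.2, 214.7], [354.4, 205.8]]
-0.02 [[354.7, 232.9], [355.1, 217.5], [355.3, 208.3]]
-0.025 [[355.6, 236.2], [356.0, 220.3], [356.3, 211.0]]
-0.03 [[356.6, 239.7], [357.1, 223.4], [357.3, 213.8]]
-0.035 [[357.6, 243.3], [358.1, 226.6], [358.4, 216.7]]
-0.04 [[358.7, 247.2], [359.3, 230.0], [359.6, 219.9]]
```

The fingertip corner shows at about (358,224). That puts the tip roughly 28 mm short of the reported TCP, so the fingers cleared the ridge by about 15 mm. I'll go back and work about 28 mm lower, feeling for contact on the way.

Emit:
servo_tool([
  [[-0.01,0,-0.03],[0,0,0]],
  [[-0.05,0,-0.035],[0,0,0]],
  [[-0.09,0,-0.035],[0,0,0]],
  [[-0.13,0,-0.035],[0,0,0]],
  [[-0.17,0,-0.035],[0,0,0]],
  [[-0.2,0,-0.035],[0,0,0]],
  [[-0.22,0,-0.03],[0,0,0]],
  [[-0.222,0,-0.01],[0,0,0]],
  [[-0.222,0,0.008],[0,0,0]],
  [[-0.222,0,0.018],[0,0,0]],
  [[-0.222,0,0.022],[0,0,0]],
  [[-0.222,0,0.022],[0,0,0]],
])

```text
time_s: 6.12
position: [0.5021, -0.0581, 0.0486]
tcp_rot: [[0.213, 0.977, 0.001], [0.977, -0.213, 0.0], [0.0, 0.001, -1.0]]
force: [0.3, 0.1, 0.8]
opening: 0.459
```

Emit:
servo_tool([
  [[0,0,0.004],[0,0,0]],
  [[0,0,0.004],[0,0,0]],
])

```text
time_s: 6.38
position: [0.5021, -0.0581, 0.0447]
tcp_rot: [[0.213, 0.977, 0.001], [0.977, -0.213, 0.0], [0.0, 0.001, -1.0]]
force: [-0.7, 0.8, 0.4]
opening: 0.46
```

Emit:
servo_tool([
  [[0,0,0.003],[0,0,0]],
  [[0,0,0.003],[0,0,0]],
])

```text
time_s: 6.62
position: [0.502, -0.0581, 0.0414]
tcp_rot: [[0.213, 0.977, 0.001], [0.977, -0.213, 0.0], [0.0, 0.001, -1.0]]
force: [-0.8, 0.1, 0.4]
opening: 0.462
```

The reported TCP is now below the top of the cover and there is still no contact, which confirms the offset. Pushing now, with a force check partway.

Emit:
servo_tool([
  [[0.015,0,0],[0,0,0]],
  [[0.022,0,0],[0,0,0]],
  [[0.029,0,0],[0,0,0]],
  [[0.036,0,0],[0,0,0]],
  [[0.045,0,0],[0,0,0]],
  [[0.055,0,0],[0,0,0]],
])

```text
time_s: 7.38
position: [0.5139, -0.0041, 0.0416]
tcp_rot: [[0.213, 0.977, 0.001], [0.977, -0.213, -0.0], [-0.0, 0.001, -1.0]]
force: [-1.1, -3.1, 1.0]
opening: 0.454
```

```bash
python3 - <<'E'
from h import *; from rig import telemetry,eyes
import cv2
s=telemetry.read_state(); rep(s)
w=eyes.capture('wrist'); K=w['intrinsics']
cv2.imwrite('pics/w3.png',w['pixels'])
E
```

```text
t 7.375 box [ 0.0006 -0.0977  0.0416] F [-1.1 -3.1  1. ] op 0.45
```

View pics/w3.png

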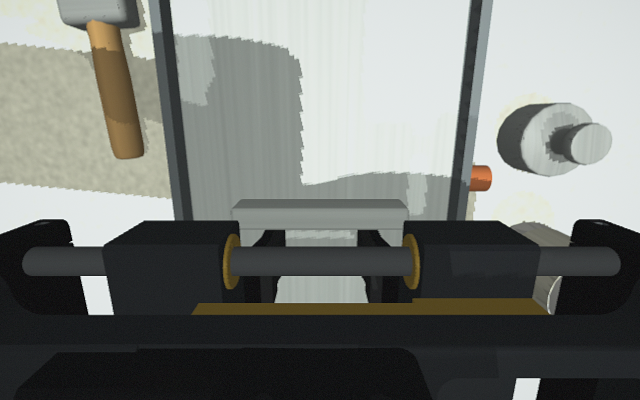

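The ridge (rows 200–228) now sits right in front of the fingers, and the reaction is 3 N, so the cover is sliding. I'll carry on to the stop.

Emit:
servo_tool([
  [[0.015,0,0],[0,0,0]],
  [[0.032,0,0],[0,0,0]],
  [[0.05,0,0],[0,0,0]],
  [[0.068,0,0],[0,0,0]],
  [[0.086,0,0],[0,0,0]],
  [[0.104,0,0],[0,0,0]],
  [[0.122,0,0],[0,0,0]],
  [[0.14,0,0],[0,0,0]],
  [[0.155,0,0],[0,0,0]],
  [[0.167,0,0],[0,0,0]],
  [[0.177,0,0],[0,0,0]],
  [[0.185,0,0],[0,0,0]],
])

```text
time_s: 8.93
position: [0.5532, 0.1767, 0.0416]
tcp_rot: [[0.213, 0.977, 0.001], [0.977, -0.213, -0.0], [-0.0, 0.001, -1.0]]
force: [-1.7, -4.5, 2.3]
opening: 0.459
```

Emit:
servo_tool([
  [[0.004,0,0],[0,0,0]],
  [[0.008,0,0],[0,0,0]],
  [[0.012,0,0],[0,0,0]],
  [[0.014,0,0],[0,0,0]],
])

```text
time_s: 9.43
position: [0.5562, 0.1901, 0.0416]
tcp_rot: [[0.213, 0.977, 0.001], [0.977, -0.213, 0.0], [0.0, 0.001, -1.0]]
force: [-1.0, -3.9, 2.3]
opening: 0.46
```

Emit:
servo_tool([
  [[0.002,0,0],[0,0,0]],
  [[0.004,0,0],[0,0,0]],
])

```text
time_s: 9.68
position: [0.557, 0.1939, 0.0416]
tcp_rot: [[0.214, 0.977, 0.001], [0.977, -0.214, 0.0], [0.0, 0.001, -1.0]]
force: [-1.3, -3.5, 3.1]
opening: 0.459
```

Emit:
servo_tool([
  [[0.002,0,0],[0,0,0]],
  [[0.003,0,0],[0,0,0]],
])

```text
time_s: 9.93
position: [0.5577, 0.1969, 0.0416]
tcp_rot: [[0.213, 0.977, 0.001], [0.977, -0.213, -0.0], [0.0, 0.001, -1.0]]
force: [-1.5, -6.3, 2.9]
opening: 0.458
```

Emit:
servo_tool([
  [[0.002,0,0],[0,0,0]],
  [[0.002,0,0],[0,0,0]],
])

```text
time_s: 10.18
position: [0.5576, 0.197, 0.0416]
tcp_rot: [[0.213, 0.977, -0.001], [0.977, -0.213, -0.003], [-0.003, -0.0, -1.0]]
force: [-1.5, -9.9, 3.3]
opening: 0.46
```

Emit:
servo_tool([
  [[0.002,0,0],[0,0,0]],
  [[0.002,0,0],[0,0,0]],
])

```text
time_s: 10.42
position: [0.5573, 0.1971, 0.0416]
tcp_rot: [[0.212, 0.977, -0.003], [0.977, -0.212, -0.006], [-0.006, -0.001, -1.0]]
force: [-2.0, -14.8, 4.4]
opening: 0.457
```

The cover is at its stop: the force is climbing and there is no more travel. I'll back off, rise, close the fingers and look into the bay.

Emit:
servo_tool([
  [[-0.012,0,0],[0,0,0]],
  [[-0.018,0,-0.03],[0,0,0]],
  [[-0.04,0,-0.07],[0,0,0]],
  [[-0.08,0,-0.1],[0,0,0]],
  [[-0.12,0,-0.108],[0,0,0]],
  [[-0.16,0,-0.108],[0,0,0]],
  [[-0.2,0,-0.108],[0,0,0]],
  [[-0.24,0,-0.108],[0,0,0]],
  [[-0.28,0,-0.108],[0,0,0]],
  [[-0.305,0,-0.108],[0,0,0]],
  [[-0.305,0,-0.108],[0,0,0]],
  [[-0.305,0,-0.108],[0,0,0]],
], gripper=0.0)

```text
time_s: 11.92
position: [0.4938, -0.0963, 0.1495]
tcp_rot: [[0.214, 0.977, 0.002], [0.977, -0.214, 0.001], [0.002, 0.001, -1.0]]
force: [0.5, -0.2, 0.4]
opening: 0.007
```

```bash
python3 - <<'E'
from h import *; from rig import telemetry,eyes
import cv2
s=telemetry.read_state(); rep(s)
w=eyes.capture('wrist'); K=w['intrinsics'];TT=np.eye(4);TT[:3,:3]=s['tcp_rot'];TT[:3,3]=s['position'];T=TT@w['T_tool_cam'];np.savez('w4.npz',K=K,T=T)
im=w['pixels'].copy()
for b in [(.025,-.165,.044),(.025,-.075,.044),(-.017,-.165,.044),(-.017,-.075,.044)]:
    q=px(K,T,b2w(b)); print(b,q.round()); cv2.circle(im,tuple(int(v) for v in q),2,(0,0,255),-1)
for i,tz in enumerate((0,-.03)): print(tz,px(K,w['T_tool_cam'],np.array([.0095,0,tz])).round())
t=eyes.capture('top'); a=cv2.resize(im[:300,150:500],(700,600))[:400]
b=cv2.resize(t['pixels'][130:330,130:460],(330,200))
cv2.imwrite('pics/w4.png',np.vstack([a,np.hstack([b,np.zeros((200,370,3),np.uint8)])]))
E
```

```text
t 11.925 box [ 0.0003 -0.192   0.1495] F [ 0.5 -0.2  0.4] op 0.01
(0.025, -0.165, 0.044) [346. 158.]
(0.025, -0.075, 0.044) [348.  56.]
(-0.017, -0.165, 0.044) [302. 158.]
(-0.017, -0.075, 0.044) [300.  56.]
0 [320. 207.]
-0.03 [320. 223.]
```

View pics/w4.png

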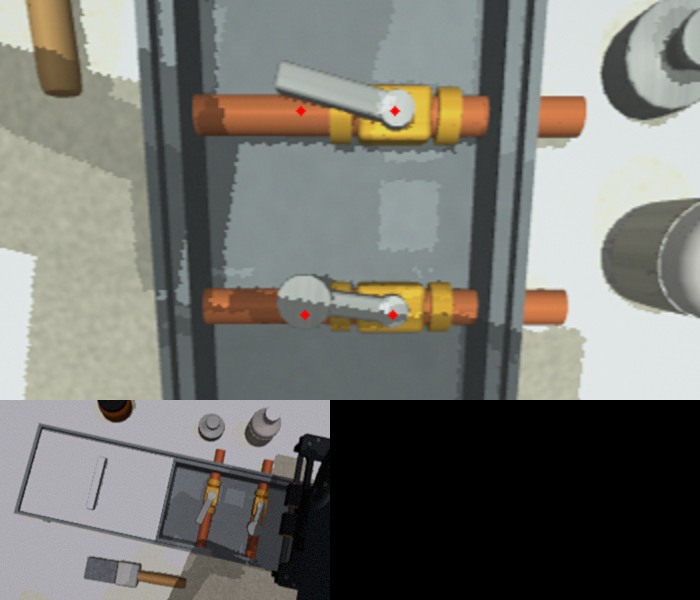

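The wrist view shows the disc handle at y ≈ -165 mm with the disc at (304,301), hub at (395,309), about 0.1 rad. The plain handle is at y ≈ -75, about 0.28 rad. The inset shows the cover at the far end of the box. Next I descend on the -y side of the disc.

Emit:
servo_tool([
  [[-0.006,-0.017,0.03],[0,0,0]],
  [[-0.006,-0.017,0.06],[0,0,0]],
  [[-0.006,-0.017,0.09],[0,0,0]],
  [[-0.006,-0.017,0.11],[0,0,0]],
  [[-0.006,-0.017,0.125],[0,0,0]],
  [[-0.006,-0.017,0.132],[0,0,0]],
  [[-0.006,-0.017,0.132],[0,0,0]],
])

```text
time_s: 12.9
position: [0.4758, -0.0992, 0.0174]
tcp_rot: [[0.213, 0.977, 0.001], [0.977, -0.213, 0.0], [0.0, 0.001, -1.0]]
force: [0.8, -1.6, -0.2]
opening: 0.008
```

Emit:
servo_tool([
  [[0,0,0.005],[0,0,0]],
  [[0,0,0.01],[0,0,0]],
  [[0,0,0.01],[0,0,0]],
])

```text
time_s: 13.28
position: [0.4755, -0.0994, 0.0074]
tcp_rot: [[0.213, 0.977, 0.001], [0.977, -0.213, 0.0], [0.0, 0.001, -1.0]]
force: [-0.3, -0.4, -0.6]
opening: 0.003
```

```bash
python3 - <<'E'
from h import *; from rig import telemetry,eyes
s=telemetry.read_state(); rep(s)
for b in [(-20.4,-175.3),(-21.9,-165.9),(-22.1,-157.5),(-20.8,-148.9),(-17.9,-140.7),(-12.6,-132.6),(-5.7,-125.7),(1,-121)]: print(go(s,(b[0]/1e3,b[1]/1e3,.008)))
E
```

```text
t 13.275 box [-0.0168 -0.199   0.0074] F [-0.3 -0.4 -0.6] op 0.0
([0.0237, -0.0036, -0.0006], [0.0005, -0.0004, -0.0022])
([0.0331, -0.0052, -0.0006], [0.0005, -0.0004, -0.0022])
([0.0415, -0.0054, -0.0006], [0.0005, -0.0004, -0.0022])
([0.0501, -0.0041, -0.0006], [0.0005, -0.0004, -0.0022])
([0.0583, -0.0012, -0.0006], [0.0005, -0.0004, -0.0022])
([0.0664, 0.0041, -0.0006], [0.0005, -0.0004, -0.0022])
([0.0733, 0.011, -0.0006], [0.0005, -0.0004, -0.0022])
([0.078, 0.0176, -0.0006], [0.0005, -0.0004, -0.0022])
```

Emit:
servo_tool([
  [[0.008,-0.001,0],[0,0,0]],
  [[0.016,-0.002,0],[0,0,0]],
  [[0.024,-0.0036,0],[0,0,0]],
  [[0.028,-0.0045,0],[0,0,0]],
  [[0.033,-0.005,0],[0,0,0]],
])

```text
time_s: 13.9
position: [0.4798, -0.0669, 0.0078]
tcp_rot: [[0.213, 0.977, 0.005], [0.977, -0.213, -0.002], [-0.001, 0.005, -1.0]]
force: [1.9, -4.7, -1.1]
opening: 0.006
```

Emit:
servo_tool([
  [[0.004,0,0],[0,0,0]],
  [[0.0085,0,0],[0,0,0]],
  [[0.013,0.0005,0],[0,0,0]],
  [[0.017,0.001,0],[0,0,0]],
  [[0.021,0.0025,0],[0,0,0]],
  [[0.025,0.004,0],[0,0,0]],
  [[0.029,0.0065,0],[0,0,0]],
  [[0.033,0.009,0],[0,0,0]],
  [[0.037,0.0125,0],[0,0,0]],
  [[0.04,0.016,0],[0,0,0]],
])

```text
time_s: 15.15
position: [0.5019, -0.0301, 0.0075]
tcp_rot: [[0.213, 0.977, 0.0], [0.977, -0.213, 0.0], [0.0, 0.0, -1.0]]
force: [-3.1, -1.3, -0.2]
opening: 0.01
```

Emit:
servo_tool([
  [[0.002,0.002,0],[0,0,0]],
  [[0.004,0.004,0],[0,0,0]],
  [[0.004,0.006,0],[0,0,0]],
  [[0.004,0.007,0],[0,0,0]],
])

```text
time_s: 15.65
position: [0.5088, -0.0272, 0.0075]
tcp_rot: [[0.214, 0.977, -0.001], [0.977, -0.214, 0.002], [0.001, -0.001, -1.0]]
force: [-3.7, 3.7, 1.7]
opening: 0.004
```

Emit:
servo_tool([
  [[0,0.002,0],[0,0,0]],
  [[0,0.003,0],[0,0,0]],
])

```text
time_s: 15.9
position: [0.5111, -0.0276, 0.0074]
tcp_rot: [[0.214, 0.977, -0.002], [0.977, -0.214, 0.002], [0.001, -0.003, -1.0]]
force: [-4.6, 4.0, 1.3]
opening: 0.009
```

Emit:
servo_tool([
  [[0,0.002,0],[0,0,0]],
  [[0,0.003,0],[0,0,0]],
])

```text
time_s: 16.15
position: [0.5111, -0.0275, 0.0072]
tcp_rot: [[0.213, 0.977, -0.008], [0.977, -0.213, 0.003], [0.001, -0.008, -1.0]]
force: [-7.7, 3.7, 5.0]
opening: 0.006
```

```bash
python3 - <<'E'
from h import *; from rig import telemetry,eyes
rep(telemetry.read_state())
E
```

```text
t 16.15 box [ 0.0028 -0.1211  0.0072] F [-7.7  3.7  5. ] op 0.01
```

Motion has stopped and the force is building, so it looks like the shut stop. Backing straight off, rising and checking.

Emit:
servo_tool([
  [[0,-0.008,0],[0,0,0]],
  [[-0.001,-0.014,0],[0,0,0]],
  [[-0.001,-0.014,-0.02],[0,0,0]],
  [[-0.001,-0.014,-0.06],[0,0,0]],
  [[-0.02,-0.01,-0.1],[0,0,0]],
  [[-0.06,-0.006,-0.135],[0,0,0]],
  [[-0.07,-0.004,-0.142],[0,0,0]],
  [[-0.07,-0.004,-0.142],[0,0,0]],
  [[-0.07,-0.004,-0.142],[0,0,0]],
])

```text
time_s: 17.27
position: [0.4955, -0.0957, 0.1482]
tcp_rot: [[0.213, 0.977, -0.002], [0.977, -0.213, 0.002], [0.001, -0.002, -1.0]]
force: [-1.1, 0.6, -0.9]
opening: 0.008
```

```bash
python3 - <<'E'
from h import *; from rig import telemetry,eyes
import cv2
s=telemetry.read_state(); rep(s)
w=eyes.capture('wrist'); K=w['intrinsics'];TT=np.eye(4);TT[:3,:3]=s['tcp_rot'];TT[:3,3]=s['position'];T=TT@w['T_tool_cam'];np.savez('w5.npz',K=K,T=T)
im=w['pixels'].copy()
for b in [(.025,-.165,.044),(.025,-.123,.05)]: q=px(K,T,b2w(b)); print(b,q.round(),((q-[150,0])*2).round())
t=eyes.capture('top'); a=cv2.resize(im[:300,150:500],(700,600))[:400]
b=cv2.resize(t['pixels'][130:330,130:460],(330,200))
cv2.imwrite('pics/w5.png',np.vstack([a,np.hstack([b,np.zeros((200,370,3),np.uint8)])]))
d=np.load('top.npz')
for y in (.122,.110): print(y,[px(d['K'],d['T'],b2w((x,y,.084))).round(1) for x in (-.045,.045)])
E
```

```text
t 17.275 box [ 0.002  -0.1911  0.1482] F [-1.1  0.6 -0.9] op 0.01
(0.025, -0.165, 0.044) [345. 159.] [390. 317.]
(0.025, -0.123, 0.05) [346. 113.] [392. 226.]
0.122 [array([220.4, 238.1]), array([233.3, 186. ])]
0.11 [array([227.4, 239.6]), array([240.2, 187.5])]
```

View pics/w5.png

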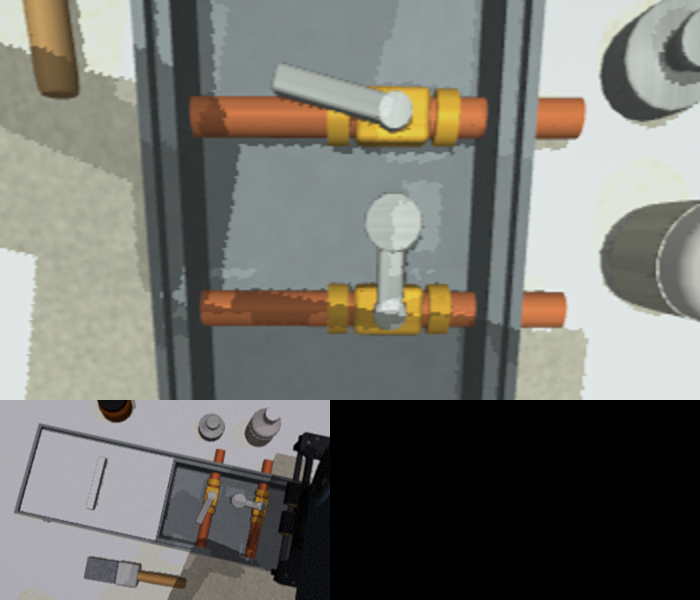

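The disc is at (393,222) directly above the hub at (390,312); the fully shut prediction was (392,226) over (390,317). The plain handle has not moved. In the top view the ridge runs (233,188)–(221,238), against (233,186)–(220,238) predicted for the cover at y = 0.122.

```bash
python3 -c "
from rig import order; print(order.hand_in())"
```

```text
the job is handed in; nothing more can be done
None
```

I pushed the cover by its ridge to the far stop, then pushed the disc-marked handle (the one at box y ≈ -165 mm) a quarter turn to its stop. I backed the arm clear and handed the job in at about 17 s. No verdict was reported.

**What went wrong on the way:** the first push passed over the ridge and moved nothing. The fingertips turned out to sit about 28 mm short of the reported TCP. That figure is from the wrist picture; all I confirmed is that it exceeds 22 mm, because there was no contact with the TCP reported below the cover's top. I redid the push 29 mm lower.

**Last checks:**
- **Cover:** the ridge lies within about 2 px of where it should be with the cover centre at box y = +122 mm. The force rose to about 15 N at the stop with no further travel.
- **Marked handle:** the disc lies straight along +y from its hub, matching the fully shut position to within about 2 mm. Force was building there with no further motion.
- **Plain handle and the rest:** the plain handle, brush, bottle, weight and jar look unmoved in the last pictures. I compared these by eye only.

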